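# Re-hang the scraper on a flip-down hook

## Robot

A 6-joint arm with a two-finger parallel gripper is mounted at the origin on the work surface. World frame = base frame: x ahead of the robot, y to its left, z up, the work surface at z = 0. Lengths are in m, angles in degrees, forces in N, time in s.
With the tool pointing down it reaches from about 0.325 to 0.775 m from the base axis. Payload 5.5 kg.
Tool frame: the origin (TCP) lies at the centre of the arm's flange, where the gripper is bolted on; the fingertips stand 182 mm ahead of it and the grasp point (between the pads) lies 163 mm ahead of it; z points along the fingers, y is the line along which they close (so a half turn about z gives the same grasp; the last joint's range is limited). The gripper opens to 88 mm and grips with 3 to 60 N. Pads are 20 mm wide; open, the fingers measure 115 mm over their backs; the gripper's body (75 mm by 178 mm) begins 61 mm behind the grasp point.
Start: joints at [67.855, 5.22, 70.514, -0, 104.267, -3.249], TCP at [0.194, 0.568, 0.405] pointing down, gripper open.
Joint ranges: [-164.24, 164.24], [-49.07, 125.15], [9.68, 141.18], [-86.29, 266.29], [3.28, 154.24], [-151.56, 151.56]. Speed limits (degrees/s): [147.25, 147.25, 172.46, 180, 180, 180].

## Interface

Orientations are given as [roll, pitch, yaw] about the fixed x, y, z axes, in that order (R = Rz(yaw) Ry(pitch) Rx(roll)).
In Python, from station import r gives the robot as it stands. The module is installed in compiled form; this text tells all that it offers. Calls block until the motion is done:
- r.reach(position, orientation): joint-space move of the TCP to a pose.
- r.servo_line(position, rotation=None, speed=0.15): straight line of the TCP; rotation=None keeps the orientation; speed is the mean speed in m/s.
- r.move_joints(angles): joint-space move.
- r.let_go() and r.grab(squeeze=None): open the fingers fully, or close them until they stop; squeeze is the grip in N (None keeps the last).
- r.wait(seconds).
- r.inverse_kinematics(position, orientation): joint angles nearest the present ones, or None.
- r.sense(): the state.
- r.snapshot(name): name is "side" or "top" or "wrist"; returns a dict with "frame" (420x560x3 uint8, red, green, blue), "fx", "fy", "cx", "cy" (pixels), "R" (3x3) and "t" (3): a world point X has camera coordinates R X + t. Camera axes: x right, y down, z forward; pixel columns grow to the right and rows downward; lengths in m; the calibration is good to about 2 mm. The wrist camera is an equidistant fisheye: a pixel r from the principal point sees the ray r / f radians off the axis. A picture is of the moment at which its call begins. There is no depth.
A pose or a line that the arm cannot do raises r.IKError and nothing moves.
- r.hand_in(): hands the job in; it is judged then, once.
The state is a dict: "clock": time; "joints": joint angles; "joint_vel": joint speeds; "joint_torque": joint torques, N m; "tcp_pos": TCP position; "orientation": TCP orientation; "contact_force": force on the tool from outside, world axes, zero at the start; "torque": the same for the moment, N m; "opening": finger opening in m; "gripper_force": force on a finger pad.
Only numpy, scipy, OpenCV 4.12 (cv2) and the standard library are available. Lean on these libraries where they do the work, as an engineer would, in place of code of your own. Each camera call takes 0.05 s, during which the arm holds its last target. There are 200 camera calls.

## Task

Move the scraper over to the spare hook: first swing the folded peg down until it bears on its lower rubber stop, hang the scraper on it by its loop behind the knob, and then fold the peg it came from up flat again, pressed home on its rubber buffer. The stops are not all set alike, so work by feel: bring each peg snugly onto its stop and the scraper onto its peg without forcing or ramming anything, and do not drop the scraper or lay it down. Leave the brush, its hook and everything else on the bench as they are.

Things in the scene. Friction and masses are not known exactly. Their poses are not given: they have to be found in the camera images.
- divider: free-standing stainless bench divider (fixed): upright screen 380 mm long (its y), 20 mm thick (its x), 282 mm high, on two feet that reach to its back. Origin on the bench under its middle. Its front face looks along its -x axis and carries three equal flip-down hooks in a row, 105 mm apart
- hook_full: fixed base of the hook the scraper hangs on at the start: back plate 44 wide, 37 mm below to 48 mm above the hinge pin, two cheeks (30 mm over their outsides, 28 mm out) with the pin, and below the peg a 14 mm wide tongue, 45 mm out; pin along y at x = -0.018, z = 0. Origin on the divider's face at pin height (215 mm above the bench); -x points straight out from the divider, y along it, z up
- hook_spare: fixed base of the empty hook, whose peg stands folded up against the divider; same shape as hook_full. Origin on the divider's face at pin height (215 mm above the bench); -x points straight out from the divider, y along it, z up
- hook_brush: fixed base of the third hook, on which the brush hangs; same shape. Origin on the divider's face at pin height (215 mm above the bench); -x points straight out from the divider, y along it, z up
- full_peg (a joint): angle of hook_full's peg about its pin: 0 = upright, parallel to the divider; 1.40 rad = pointing out from the divider, rising 10 degrees, resting on its lower stop, as at the start. Folded home it rests on its upper buffer, somewhere between -0.05 and 0.14 rad. The hinge is stiff both ways (about 2 N at the knob) and stays where it is left
- spare_peg (a joint): angle of hook_spare's peg, same peg and zero; folded at the start, 0 to 0.15 rad. Fully open it rests on its lower stop, somewhere between 1.24 and 1.43 rad
- brush_peg (a joint): angle of hook_brush's peg, same peg; open at the start and to be left so
- full_peg_knob (a point): centre of the barrel knob (18 mm diameter, 18 mm long along the base's y, flat ends) on the end of hook_full's peg, a straight round bar of 9 mm diameter; 74 mm from the pin axis: at joint angle q it lies at x = -0.018 - 0.074 sin q, y = 0, z = 0.074 cos q of the base
- spare_peg_knob (a point): centre of the knob on the end of hook_spare's peg; same peg and sizes
- full_top_stop: upper stop of hook_full: a 12 mm wide rubber buffer on a screw stud, 42 mm above the pin, on which the folded peg comes to rest. The stud is screwed out differently each time (0 to 8 mm), so where the peg meets it must be felt. 5 to 8 N at the knob seats the peg; over 13 N is too much. Origin at the stud's root on the back plate
- spare_low_stop: lower stop of hook_spare: a 14 mm wide rubber pad on its tongue, 22 mm out from the pin, on which the opened peg comes to rest. The pad stands 0 to 4.2 mm higher each time, so where the peg meets it must be felt. 5 to 8 N at the knob seats the peg; over 13 N is too much. Origin in the middle of the lowest pad's upper face
- scraper: hand scraper, about 0.2 kg, hung by a closed loop of 8 mm steel bar (40 mm wide outside; eye 24 mm wide, from 21 mm below to 15 mm above the origin, arched; loop top at 23.5 mm), then white grip 26 mm wide and blade 92 mm wide, edge 173 mm down. Origin in mid-eye; z up, y across the loop, x through the eye. Hung on an open peg 60 mm out from the divider, it is 4 mm below the pin
- brush: hand brush on the third hook: same loop and white grip, then a white block 70 mm wide with grey bristles; origin in mid-eye. To be left alone
- pot_a: tall stainless coffee pot, 124 mm across its shoulder, 146 mm high, black side handle; origin under its centre (bystander, to be left alone)
- pot_b: second coffee pot, the same (bystander, to be left alone)
- dish_a: white oblong meal dish with an aluminium lid, 156 x 106 x 38 mm, standing in front of the divider; origin under its centre (bystander, to be left alone)
- dish_b: second lidded meal dish, the same, out on the bench (bystander, to be left alone)
- thermometer: white pistol-shaped thermometer lying on its side, about 90 x 130 x 40 mm (bystander, to be left alone)
- sanitiser: clear bottle, 68 mm across, 170 mm high; origin under its centre (bystander, to be left alone)
- cup: white cup, 74 mm across, 85 mm high; origin under its centre (bystander, to be left alone)
There are look-alikes about, which are no part of the job. Leave any orange or yellow look-alike of the scraper alone.

How it is judged (in metres and radians):
On the way, in this order (a step that is already met when the one before it is completed fails the run):
1. the spare peg is swung down onto its lower stop, still empty (value of joint spare_peg above 1.21 rad and contact force between spare_low_stop and anything else above 0.5 N and contact force between scraper and hook_spare below 0.1 N), for 0.2 s.
2. the scraper hangs by its loop on the spare peg, behind the knob, let go (x of scraper in the frame of hook_spare between -0.083 and -0.03 m and y of scraper in the frame of hook_spare between -0.012 and 0.012 m and z of scraper in the frame of hook_spare between -0.02 and 0.014 m and angle between scraper's own z axis and vertical below 0.2 rad and contact force between scraper and hook_spare above 0.6 N and contact force between the fingers and scraper below 0.1 N), for 0.3 s.
3. the emptied peg is folded up flat, home on its buffer (value of joint full_peg below 0.17 rad and contact force between full_top_stop and anything else above 0.5 N), for 0.2 s.
At the end, for the whole second after the job is handed in: Spare peg bears on its lower stop (over 0.5 N); scraper hanging on it by its loop, let go, still and upright (0.2 rad), 30 to 83 mm out from the divider, within 12 mm sideways, 20 mm below to 14 mm above the pin; its old peg bears on its upper buffer (over 0.5 N); brush and others not moved (all of step 2 and all of step 3 and value of joint spare_peg above 1.21 rad and contact force between spare_low_stop and anything else above 0.5 N and linear speed of scraper below 0.05 m/s); the robot touches nothing.
It fails at once if a peg was forced against its stop (more than about 13 N at the knob) (contact force between full_top_stop and anything else above 20 N or contact force between spare_low_stop and anything else above 37 N).
It fails at once if the scraper was rammed against a hook or the divider with more than 15 N (contact force between scraper and hook_full above 15 N or contact force between scraper and hook_spare above 15 N or contact force between scraper and divider above 15 N).
It fails at once if the scraper was dropped or laid down (height (world z) of scraper below 0.16 m).
It fails at once if the brush or its hook was disturbed (distance of brush from where it was at the start of the episode above 0.025 m or value of joint brush_peg below 1.35 rad).
It fails at once if a bystander was moved (distance of any of pot_a, pot_b, dish_a, dish_b, thermometer, sanitiser, cup from where it was at the start of the episode above 0.025 m).
It also fails if it takes over 72 s, if anything falls off the work surface, if the arm or the gripper's body presses on something with over 40 N, if the wrist force passes 120 N, or if a joint passes its speed limit or range.

## Working session

There is one attempt and no reset: what is moved stays moved. The work goes in short steps, each a Python script; the robot and the scene stay as the last script left them, time stands still between calls to the robot, and variables do not carry over. Pictures are saved under pics/ and viewed, at most 10 in all, crops included, and the job is handed in when it is done.

```bash
mkdir -p pics
cat > h.py <<'E'
import numpy as np, cv2
from station import r
def snap(n,f):
    s=r.snapshot(n); cv2.imwrite(f'pics/{f}.png',cv2.cvtColor(s['frame'],cv2.COLOR_RGB2BGR)); np.savez(f'pics/{f}.npz',**{k:s[k] for k in s}); return s
E
python3 - <<'E'
from h import *
for n in('side','top','wrist'):
    s=snap(n,n+'0'); R=np.array(s['R']);print(n,s['fx'],s['fy'],s['cx'],s['cy'],(-R.T@s['t']).round(3),R.round(3).tolist())
a=cv2.imread('pics/side0.png');b=cv2.imread('pics/top0.png')
cv2.imwrite('pics/both.png',a)
print(r.sense())
E
```

```text
side 415.6916083522308 415.6916083522308 283.2343131429394 210.40325815065327 [-0.06  -0.793  0.887] [[0.727, -0.686, -0.019], [-0.434, -0.437, -0.788], [0.532, 0.581, -0.616]]
top 401.41226123359377 401.41226123359377 279.1518313825751 203.53351402795204 [ 0.497 -0.117  1.172] [[-0.021, -1.0, -0.018], [-0.998, 0.022, -0.058], [0.059, 0.017, -0.998]]
wrist 325.19226210127806 325.19226210127806 276.2052899660554 211.17847802131192 [0.133 0.589 0.383] [[0.324, 0.946, -0.002], [0.918, -0.314, 0.242], [0.228, -0.081, -0.97]]
{'clock': 0.15, 'joints': array([ 6.78557548e+01,  5.25310504e+00,  7.05666956e+01,  3.49075061e-04,
        1.04264744e+02, -3.24801507e+00]), 'joint_vel': array([-0.11548598, -0.14226914, -0.13990641, -0.05562358,  0.00227656,
        0.04517246]), 'joint_torque': array([ 1.07494307e-03, -4.47047031e+01, -4.06905520e+01,  6.99342694e-02,
        2.76078482e-02, -1.18482103e-04]), 'tcp_pos': array([0.19432665, 0.5677134 , 0.40376084]), 'orientation': array([-1.79915611e+02, -5.12801959e-03,  1.61103852e+02]), 'contact_force': array([0.35074788, 0.28380988, 0.00786766]), 'torque': array([-0.00413682,  0.04371798, -0.01849957]), 'gripper_force': 0.0, 'opening': 0.08780083697241657}
```

View pics/side0.png

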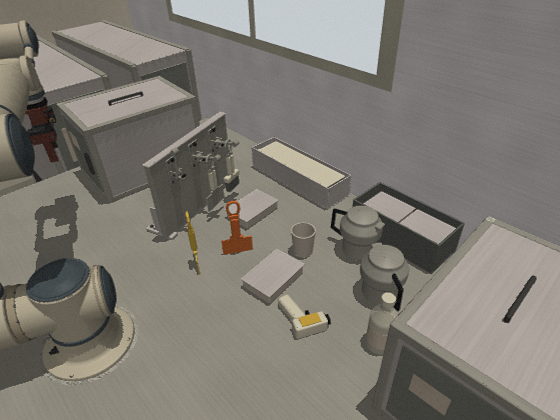

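View pics/top0.png

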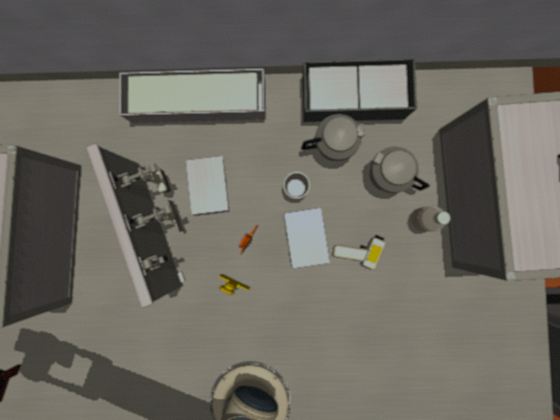

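The side view shows the divider at about (190,170) with three hooks. Orange and yellow look-alikes stand in front of it at (237,228) and (192,240). In the top view the divider's top edge runs from (93,148) to (147,303). I'll enlarge both.

Run:
```python
import cv2,numpy as np
a=cv2.imread('pics/side0.png')[105:245,140:260];b=cv2.imread('pics/top0.png')[140:310,80:215]
a=cv2.resize(a,None,fx=4.2,fy=4.2,interpolation=3)[:590,:];b=cv2.resize(b,(0,0),fx=3.4,fy=3.4,interpolation=3)
cv2.imwrite('pics/za.png',a);cv2.imwrite('pics/zb.png',b)
w=cv2.imread('pics/wrist0.png');print(a.shape,b.shape)
```

```text
(588, 504, 3) (578, 459, 3)
```

View pics/za.png

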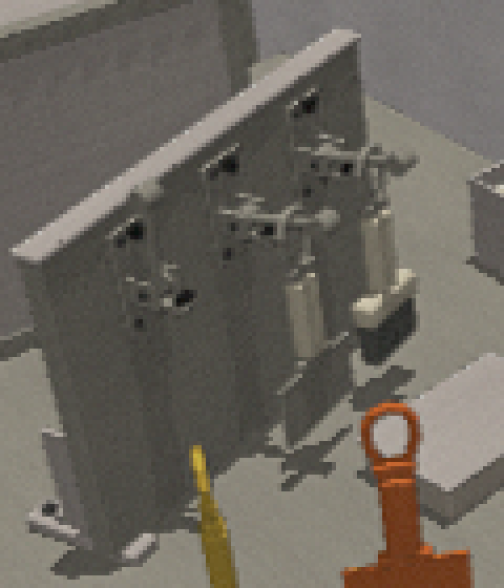

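View pics/zb.png

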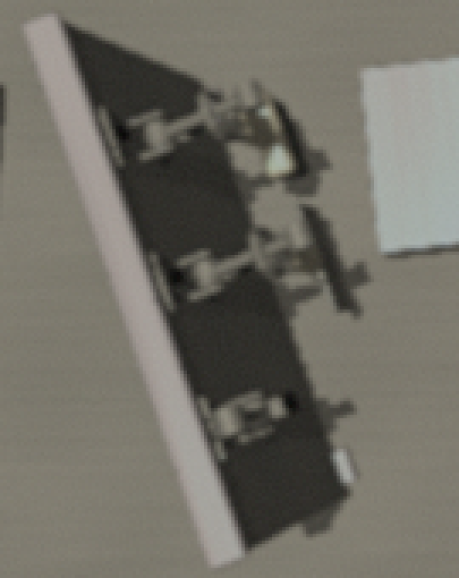

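The zooms show the scraper on the middle hook, with its blade parallel to the divider. The brush is on the far hook, and the spare hook at the near end has its peg folded, with the knob at zoom pixel (148,190). Next I'll compute the divider pose and check it against the triangulated knobs.

```bash
cat >> h.py <<'E'
def ray(s,u,v,fish=False):
    R=np.array(s['R']);x=(u-s['cx'])/s['fx'];y=(v-s['cy'])/s['fy']
    if fish:
        th=np.hypot(x,y);d=np.array([x/th*np.sin(th),y/th*np.sin(th),np.cos(th)])
    else: d=np.array([x,y,1.])
    d=R.T@d; return -R.T@np.array(s['t']),d/np.linalg.norm(d)
def onz(s,u,v,z,fish=False):
    c,d=ray(s,u,v,fish);return c+d*(z-c[2])/d[2]
def tri(*rs):
    A=sum(np.eye(3)-np.outer(d,d) for c,d in rs);b=sum((np.eye(3)-np.outer(d,d))@c for c,d in rs)
    p=np.linalg.solve(A,b);return p,[np.linalg.norm(np.cross(p-c,d)) for c,d in rs]
def proj(s,P,fish=False):
    p=np.array(s['R'])@P+np.array(s['t'])
    if fish:
        q=np.hypot(p[0],p[1]);th=np.arctan2(q,p[2]);return s['cx']+s['fx']*th*p[0]/q,s['cy']+s['fy']*th*p[1]/q
    return s['cx']+s['fx']*p[0]/p[2],s['cy']+s['fy']*p[1]/p[2]
E
python3 - <<'E'
import sys
from h import *
L=lambda f:dict(np.load(f'pics/{f}.npz'))
T,S=L('top0'),L('side0')
im=T['frame'][140:312,80:160].astype(int)
m=((im.min(2)>125)&(im[...,0]>im[...,1]+4)).astype(np.uint8)
n,l,st,_=cv2.connectedComponentsWithStats(m);k=1+st[1:,4].argmax();print(st[k])
pts=np.argwhere(l==k)[:,::-1]+[80,140]
W=np.array([onz(T,u,v,.282)[:2] for u,v in pts])
rc=cv2.minAreaRect((W*1000).astype(np.float32));print('rect',rc)
c=W.mean(0);U,s_,V=np.linalg.svd(W-c);ey=V[0];ey=ey*np.sign(ey@[-1,-.3]) # provisional
out=np.array([-ey[1],ey[0]]);
if out[1]>0: out=-out
print('c',c,'ydir',ey,'out',out,'ext',np.ptp((W-c)@ey),np.ptp((W-c)@out))
tz=lambda x,y:(80+x/3.4,140+y/3.4); sz=lambda x,y:(140+x/4.2,105+y/4.2)
for nm,a,b in(('full',(258,250),(328,218)),('brush',(203,113),(405,159)),):
    p,e=tri(ray(T,*tz(*a)),ray(S,*sz(*b)));print(nm,p,e,'along',(p[:2]-c)@ey,'out',(p[:2]-c)@out-.01)
p=onz(S,*sz(148,190),.289);print('spare',p,(p[:2]-c)@ey,(p[:2]-c)@out-.01)
for nm,u,v in(('orange base',237,249),('orange top',232,203),('yellow',198,271)):print(nm,onz(S,u,v,0))
print(onz(T,245,240,.1),onz(T,235,284,.1),onz(T,207,185,.038))
E
```

```text
[   7    4   57  163 1385]
rect ((511.809814453125, 258.58929443359375), (380.5966491699219, 23.79114532470703), 19.241497039794922)
c [0.54328213 0.27044519] ydir [-0.94923949 -0.31455426] out [ 0.31455426 -0.94923949] ext 0.380638626201637 0.027377466109446403
full [0.54577641 0.18281282 0.22536057] [np.float64(0.013846580355868823), np.float64(0.01384658035586875)] along 0.025197459964214856 out 0.07396869411718743
brush [0.64515877 0.22122488 0.22076054] [np.float64(0.01634557571166359), np.float64(0.016345575711663427)] along -0.08122287683609165 out 0.06876760047244593
spare [0.42980167 0.19769591 0.289     ] 0.1306037263654538 0.023360726015247885
orange base [0.47165844 0.00362728 0.        ]
orange top [6.07297457e-01 2.03748957e-01 1.11022302e-16]
yellow [0.33117296 0.01028498 0.        ]
[ 0.4644679  -0.00569909  0.1       ] [0.34887364 0.02270474 0.1       ] [0.62082551 0.10656246 0.038     ]
```

Run:
```python
from h import *
L=lambda f:dict(np.load(f'pics/{f}.npz'))
T,S=L('top0'),L('side0')
a=np.radians(19.2);ey=np.array([-np.cos(a),-np.sin(a),0]);out=np.array([np.sin(a),-np.cos(a),0]);c=np.array([.5118,.2586,0])
for nm,k in(('full',0),('brush',-1),('spare',1)):
    P=c+out*(.010+.091)+ey*.105*k+[0,0,.2276]
    if k==1:P=c+out*.033+ey*.105+[0,0,.289]
    u,v=proj(T,P);x,y=proj(S,P);print(nm,'zoom top',(u-80)*3.4,(v-140)*3.4,'zoom side',(x-140)*4.2,(y-105)*4.2)
r.servo_line([.194,.568,.58],speed=.3)
P=c+out*.16+ey*.0; yaw=-70.8
for k,nm in((.04,'w1'),(-.06,'w2')):
    Q=P+ey*k; Q[2]=.53
    print(r.inverse_kinematics(Q.tolist(),[180,0,yaw]))
    r.reach(Q.tolist(),[180,0,yaw]); r.wait(.3); snap('wrist',nm)
s=r.sense();print(s['clock'],s['contact_force'],s['tcp_pos'],s['orientation'])
a=cv2.imread('pics/w1.png');b=cv2.imread('pics/w2.png');cv2.imwrite('pics/w1z.png',cv2.resize(a,(800,600),interpolation=3))
```

```text
full zoom top 298.02031839605735 234.79823581892973 zoom side 323.64985450045333 223.85387805099128
brush zoom top 248.32361912650154 94.54017667611416 zoom side 400.83056458216436 160.8029557704039
spare zoom top 225.15139549668203 419.36733313583034 zoom side 143.78662803229383 195.74378313484624
NoneTraceback (most recent call last):
  File "<stdin>", line 14, in <module>
station.IKError: the arm cannot take that pose within its joint ranges
```

```bash
cat >> h.py <<'E'
from scipy.spatial.transform import Rotation as Ro
A=np.radians(19.2);EY=np.array([-np.cos(A),-np.sin(A),0]);OUT=np.array([np.sin(A),-np.cos(A),0]);UP=np.array([0,0,1.]);C=np.array([.5118,.2586,0])
def rot(tilt,sgn=-1):  # tilt = deg of tool axis below horizontal (90=down), tool y = sgn*EY
    t=np.radians(tilt);z=-OUT*np.cos(t)-UP*np.sin(t);y=sgn*EY;x=np.cross(y,z)
    return Ro.from_matrix(np.c_[x,y,z])
def pt(o,y,z): return C+OUT*(.010+o)+EY*y+UP*(.215+z)   # o out of face, y along hooks, z rel. pin
def tcp(P,R,d=.163): return (P-R.as_matrix()[:,2]*d).tolist()
def eul(R): return R.as_euler('xyz',degrees=True).tolist()
E
python3 - <<'E'
from h import *
for nm,P in(('spareup',pt(.018,.105,.074)),('spdown',pt(.09,.105,.02)),('full grip',pt(.06,0,-.06)),('spare place',pt(.06,.105,-.06)),('far',pt(.16,.05,-.05))):
  for sg in(-1,1):
    for t in(90,75,60,35,25,10):
      R=rot(t,sg);q=r.inverse_kinematics(tcp(P,R),eul(R));print(nm,sg,t,None if q is None else np.round(q,0))
snap('wrist','w1')if 0 else None
Q=pt(.06,.05,.0)
R=rot(90)
for k,nm in((.05,'w1'),(-.03,'w2')):
    P=pt(.11,k,.14);r.reach(tcp(P,R),eul(R)); r.wait(.3); snap('wrist',nm)
s=r.sense();print(s['clock'],s['contact_force'],s['tcp_pos'],s['orientation'])
a=cv2.imread('pics/w1.png');cv2.imwrite('pics/w1z.png',cv2.resize(a,(800,600),interpolation=3))
E
```

```text
spareup -1 90 [ 21. -14.  84.  -0. 110.   2.]
spareup -1 75 [ 10. -15.  86.  16. 111.  -3.]
spareup -1 60 [  1. -14.  88.  31. 112.  -8.]
spareup -1 35 [-10.  -8.  93.  53. 117. -14.]
spareup -1 25 [-13.  -5.  95.  61. 119. -15.]
spareup -1 10 [-15.   0.  99.  72. 122. -17.]
spareup 1 90 None
spareup 1 75 None
spareup 1 60 None
spareup 1 35 None
spareup 1 25 None
spareup 1 10 None
spdown -1 90 [ 12. -16.  91.   0. 105.  -7.]
spdown -1 75 [  2. -14.  91.  15. 107. -13.]
spdown -1 60 [ -7. -10.  91.  29. 111. -18.]
spdown -1 35 [-17.  -1.  92.  49. 118. -23.]
spdown -1 25 [-19.   3.  93.  56. 121. -25.]
spdown -1 10 [-21.  10.  95.  66. 125. -26.]
spdown 1 90 None
spdown 1 75 None
spdown 1 60 None
spdown 1 35 None
spdown 1 25 None
spdown 1 10 None
full grip -1 90 [16.  0. 84.  0. 95. -3.]
full grip -1 75 [  8.   1.  84.  15.  97. -10.]
full grip -1 60 [  0.   5.  85.  29. 100. -16.]
full grip -1 35 [ -9.  13.  85.  49. 107. -24.]
full grip -1 25 [-11.  18.  85.  57. 111. -26.]
full grip -1 10 [-13.  25.  85.  68. 116. -28.]
full grip 1 90 None
full grip 1 75 None
full grip 1 60 None
fu
[... 385 characters left out ...]
 place 1 75 None
spare place 1 60 None
spare place 1 35 None
spare place 1 25 [-17.   5. 100.  54. 114. 149.]
spare place 1 10 [-19.  13. 100.  63. 119. 146.]
far -1 90 [  5.  -6.  90.   0.  97. -14.]
far -1 75 [ -3.  -3.  87.  14. 101. -21.]
far -1 60 [-11.   3.  85.  27. 106. -26.]
far -1 35 [-19.  14.  83.  46. 116. -30.]
far -1 25 [-21.  19.  82.  53. 119. -31.]
far -1 10 [-23.  27.  82.  63. 125. -31.]
far 1 90 None
far 1 75 None
far 1 60 None
far 1 35 [-19.  14.  83.  46. 116. 150.]
far 1 25 [-21.  19.  82.  53. 119. 149.]
far 1 10 [-23.  27.  82.  63. 125. 149.]
3.95 [-0.63984104  0.17190283  0.05266754] [0.57877363 0.15488826 0.51904347] [1.79911713e+02 1.23807574e-02 1.09191506e+02]
```

View pics/w1z.png

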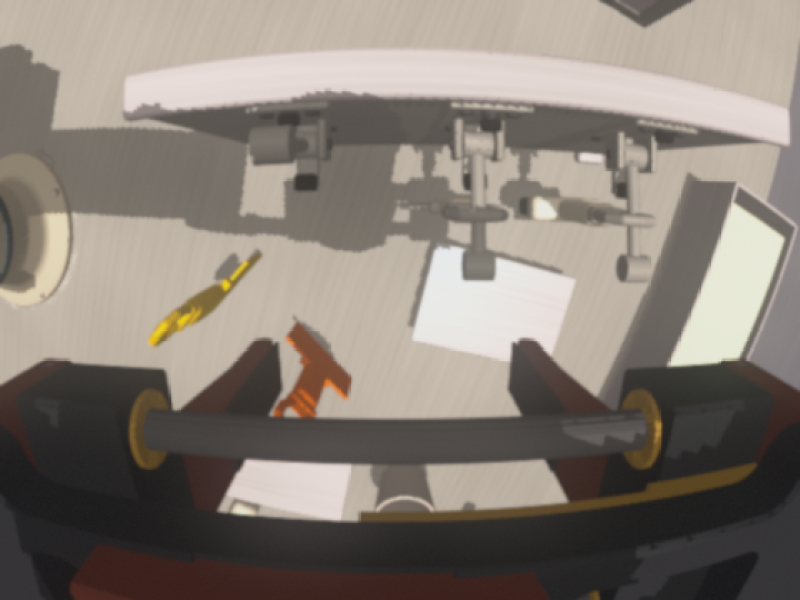

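The wrist view (zoom 800x600) is clear:
- **Divider top front edge:** (125,118) to (789,145).
- **Knobs:** full (479,265), brush (634,268), spare folded (272,144).
- **Scraper loop:** on the full peg at (477,211).

Run:
```python
from h import *
w=dict(np.load('pics/w1.npz'))
g=lambda x,y,z:onz(w,x*.7,y*.7,z,True)
FL,FR=g(125,118,.282),g(789,145,.282);BL,BR=g(124,77,.282),g(788,110,.282)
d=(FL-FR);print('len',np.linalg.norm(d),'ang',np.degrees(np.arctan2(-d[1],-d[0])),'thick',np.linalg.norm(FL-BL),np.linalg.norm(FR-BR));mid=(FL+FR+BL+BR)/4;print('mid',mid)
loc=lambda P:((P-C)@OUT-.01,(P-C)@EY,P[2]-.215)
print(np.round([loc(x) for x in(FL,FR,BL,BR)],4))
for nm,x,y,z in(('full knob',479,265,.2276),('brush knob',634,268,.2276),('spare knob',272,144,.289),('loop top',476,211,.2345),('cheekF',479,140,.22),('fullknobL',464,252,.2366),('fullknobR',495,252,.2366)):print(nm,np.round(loc(g(x,y,z)),4))
w2=dict(np.load('pics/w2.npz'));
# knob triangulation by template matching w1->w2
G=[cv2.cvtColor(k['frame'],cv2.COLOR_RGB2GRAY) for k in(w,w2)]
for nm,u,v,z in(('full',335.3,185.5,.2276),('brush',443.8,187.6,.2276),('spare',190.4,100.8,.289),('loop',333.2,147.7,.2345)):
    p=proj(w2,onz(w,u,v,z,True),True);h=9
    t=cv2.getRectSubPix(G[0],(2*h+1,2*h+1),(u,v));win=cv2.getRectSubPix(G[1],(51,51),p)
    m=cv2.matchTemplate(win,t,cv2.TM_CCOEFF_NORMED);_,mx,_,l=cv2.minMaxLoc(m);u2,v2=p[0]-25+l[0]+h,p[1]-25+l[1]+h
    P,e=tri(ray(w,u,v,True),ray(w2,u2,v2,True));print(nm,mx,np.round(loc(P),4),np.round(e,4))
a=G[1];cv2.imwrite('pics/w2z.png',cv2.resize(cv2.imread('pics/w2.png')[40:260,150:450],None,fx=2.6,fy=2.6,interpolation=3))
```

```text
len 0.3769909130061091 ang 19.28229457890634 thick 0.02264450309765047 0.02197066993904922
mid [0.51145001 0.25907213 0.282     ]
[[ 0.0009  0.1882  0.067 ]
 [ 0.0003 -0.1888  0.067 ]
 [-0.0217  0.1898  0.067 ]
 [-0.0217 -0.1885  0.067 ]]
full knob [ 0.0892 -0.0006  0.0126]
brush knob [ 0.0892 -0.105   0.0126]
spare knob [0.023 0.105 0.074]
loop top [0.0568 0.0033 0.0195]
cheekF [ 0.0146 -0.0005  0.005 ]
fullknobL [0.0803 0.0101 0.0216]
fullknobR [ 0.08   -0.008   0.0216]
full 0.8788804411888123 [ 0.0892 -0.0006  0.0126] [0. 0.]
brush 0.9308462738990784 [ 0.0917 -0.1124 -0.0003] [0.0004 0.0004]
spare 0.8274263143539429 [0.0267 0.1018 0.0851] [0.0026 0.0026]
loop 0.7694032788276672 [ 0.0588 -0.0038 -0.0213] [0.0001 0.0001]
```

```bash
cat >> h.py <<'E'
def F(n=3):
    v=[]
    for _ in range(n): v.append(r.sense()['contact_force']); r.wait(.02)
    return np.mean(v,0)
def loc(v): return np.array([v@OUT,v@EY,v[2]])
def go(P,R,d=.163,speed=.15,rotate=False): r.servo_line(tcp(P,R,d),eul(R) if rotate else None,speed=speed)
def knob(q,y,dr=0): return pt(.018+(.074+dr)*np.sin(q),y,(.074+dr)*np.cos(q))
E
python3 - <<'E'
from h import *
R=rot(90);D=.171;q0=.07
r.reach(tcp(pt(.08,.105,.16),R),eul(R))
K=knob(q0,.105)
go(K+UP*.07,R,D);go(K,R,D,speed=.1);r.wait(.2)
f0=F(5);r.grab(10);r.wait(.2);f=F(5);s=r.sense()
print('opening',s['opening'],s['gripper_force'],'dF out,y,up',loc(f-f0).round(2),s['clock'])
np.save('f0.npy',f0);snap('wrist','w3');cv2.imwrite('pics/w3z.png',cv2.imread('pics/w3.png')[:320])
E
```

```text
opening 0.01820629538889146 10.00006154179573 dF out,y,up [0.27 3.32 1.07] 7.5917
```

View pics/w3z.png

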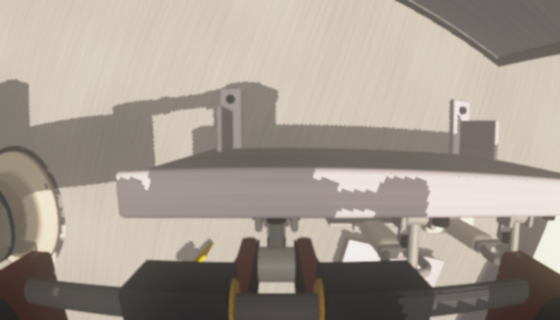

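The fingers hold the knob by its flat ends: the picture shows it between the pads at (277,262), and the opening is 18.2 mm. Next I'll swing it down.

Run:
```python
from h import *
R=rot(90);D=.171;f0=np.load('f0.npy');y=.105
for _ in range(2):
    fy=loc(F(3)-f0)[1]
    if abs(fy)<1: break
    y+=.0006*np.sign(fy);go(knob(.07,y),R,D,speed=.05)
print('y',y,loc(F(3)-f0).round(2))
q=.07
while q<1.10:
    q=min(q+.13,1.10);go(knob(q,y),R,D,speed=.08)
    if q>.3: f=loc(F(1)-f0);print(round(q,2),f.round(2),end=';')
print()
hit=0
while q<1.47:
    q+=.012;go(knob(q,y),R,D,speed=.03);f=loc(F(2)-f0);t=-(f[0]*np.cos(q)-f[2]*np.sin(q));print(round(q,3),round(t,2),f.round(1)[[0,2]],end=';')
    if t>6.3: break
r.wait(.3);f=loc(F(4)-f0);print('\nend',q,y,f.round(2),r.sense()['clock'])
```

```text
y 0.1062 [ 0.27 -3.78 -0.12]
0.33 [ 1.32 -4.78  0.37];0.46 [ 1.69 -6.38  1.49];0.59 [ 3.43 -5.48  0.64];0.72 [ 3.14 -5.57  3.13];0.85 [ 4.41 -6.05  1.86];0.98 [ 4.23 -6.37  2.34];1.1 [ 5.31 -6.67  0.95];
1.112 0.61 [4.3 2.8];1.124 2.07 [3.1 3.8];1.136 2.06 [3.7 4. ];1.148 2.85 [3.6 4.8];1.16 3.11 [3.3 4.8];1.172 2.54 [4.3 4.6];1.184 2.81 [4.1 4.7];1.196 3.25 [3.9 5. ];1.208 2.71 [3.5 4.2];1.22 3.68 [3.7 5.3];1.232 3.09 [2.9 4.3];1.244 2.65 [4.1 4.2];1.256 3.24 [3.9 4.7];1.268 3.2 [4.8 4.8];1.28 2.95 [4.  4.3];1.292 3.05 [4.3 4.4];1.304 3.19 [4.5 4.5];1.316 2.53 [4.1 3.7];1.328 3.18 [4.2 4.3];1.34 2.91 [3.7 3.9];1.352 3.05 [4.5 4.1];1.364 3.3 [3.8 4.2];1.376 2.93 [4.4 3.9];1.388 2.65 [4.7 3.6];1.4 3.39 [4.2 4.2];1.412 2.57 [4.5 3.3];1.424 3.26 [4.6 4. ];1.436 2.68 [5.1 3.4];1.448 3.74 [4.8 4.4];1.46 3.87 [4.5 4.4];1.472 3.6 [4.4 4.1];
end 1.4720000000000004 0.1062 [ 4.53 -5.89  4.08] 19.6833
```

Run:
```python
from h import *
s=snap('wrist','w4');snap('side','s4')
K=knob(1.47,.106);print(proj(s,K,True),r.sense()['opening'],r.sense()['joints'].round(1),r.sense()['tcp_pos'])
a=cv2.resize(s['frame'][130:300,180:380,::-1],None,fx=2.5,fy=2.5,interpolation=3)
sd=dict(np.load('pics/s4.npz'));b=cv2.resize(sd['frame'][110:205,135:235,::-1],(447,425),interpolation=3)
print([ (x-135)*4.47 if i==0 else (x-110)*4.47 for i,x in enumerate(proj(sd,K))])
cv2.imwrite('pics/m4.png',np.hstack([a,b])[:,:800] if a.shape[1]+447<=800 else np.hstack([a[:,50:400],b]))
```

```text
(np.float64(274.60947807446587), np.float64(262.08332964607007)) 0.017666004227871186 [ 1.180e+01 -1.610e+01  9.160e+01 -1.000e-01  1.044e+02 -7.400e+00] [0.44542371 0.12697941 0.39395355]
[np.float64(275.7960100576206), np.float64(298.68781788853477)]
```

View pics/m4.png

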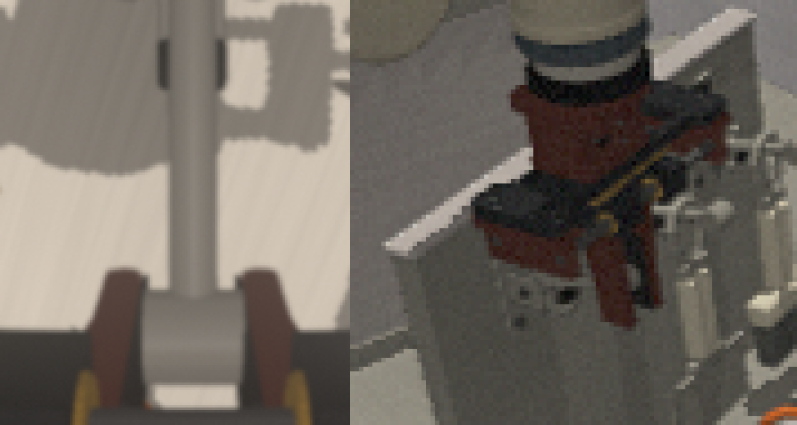

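The knob is still between the pads at crop (193,338), but it seems to have slipped along them. I'll let go and press the knob top with closed fingertips, which gives a direct force reading.

```bash
cat >> h.py <<'E'
def press(P0,dirn,R,d,target,maxd,step=.0012,fine=.0004,speed=.03,touch=1.2):
    """advance from P0 along dirn until the opposing force reaches target"""
    f0=F(4);x=0;log=[]
    while x<maxd:
        f=-(F(1)-f0)@dirn
        if f>touch: f=-(F(2)-f0)@dirn
        log.append((round(x*1e3,1),round(f,1)))
        if f>=target: break
        x+=fine if f>touch else step
        go(P0+dirn*x,R,d,speed=speed)
    r.wait(.1);return x,-(F(3)-f0)@dirn,log
E
python3 - <<'E'
from h import *
R=rot(90);y=.1055
r.let_go();K=pt(.090,y,.020);go(K+UP*.04,R,.171,speed=.2)
r.grab(5);go(pt(.090,y,.040),R,.182,speed=.15);r.wait(.2)
x,f,log=press(pt(.090,y,.040),-UP,R,.182,6.6,.028)
print(x,f,log);z=.040-x-.009;print('knob z',z,'q',np.arccos(z/.074),r.sense()['clock'])
E
```

```text
0.021599999999999998 6.595571120651148 [(0.0, np.float64(-0.7)), (1.2, np.float64(-0.0)), (2.4, np.float64(-0.3)), (3.6, np.float64(-0.2)), (4.8, np.float64(0.1)), (6.0, np.float64(0.1)), (7.2, np.float64(-0.6)), (8.4, np.float64(-0.9)), (9.6, np.float64(-1.3)), (10.8, np.float64(-1.0)), (12.0, np.float64(0.3)), (13.2, np.float64(1.2)), (13.6, np.float64(1.6)), (14.0, np.float64(0.7)), (15.2, np.float64(1.6)), (15.6, np.float64(1.1)), (16.8, np.float64(0.8)), (18.0, np.float64(0.1)), (19.2, np.float64(1.2)), (20.4, np.float64(3.2)), (20.8, np.float64(5.6)), (21.2, np.float64(5.4)), (21.6, np.float64(7.0))]
knob z 0.009400000000000004 q 1.4434251799905913 29.5083
```

The stop is reached: contact stiffened at q≈1.43 with 6.6 N on the knob. Next I'll take the scraper by the sides of its loop from above. That keeps the body clear of both the pegs and the orange look-alike.

Run:
```python
from h import *
R=rot(90);O=.057
go(pt(.090,.105,.06),R,.182,speed=.2);r.let_go()
go(pt(O,.0,.055),R,speed=.2);go(pt(O,.0,-.0135),R,speed=.12);r.wait(.15)
f0=F(4);r.grab(15);r.wait(.15);s=r.sense();print('open',s['opening'],loc(F(3)-f0).round(2),s['clock'])
np.save('f0.npy',f0)
z=-.0135
for dz in(.006,.008,.008):
    z+=dz;go(pt(O,0,z),R,speed=.06);print(loc(F(2)-f0).round(2),end=' ')
s=snap('wrist','w5');print(r.sense()['clock'],r.sense()['opening'])
cv2.imwrite('pics/w5z.png',cv2.resize(s['frame'][120:320,160:400,::-1],None,fx=3,fy=3,interpolation=3))
```

```text
open 0.03937019816097024 [-0.86 -0.34 -0.68] 33.85
[-0.49 -0.06 -1.91] [-0.59  0.22 -2.39] [-0.27 -0.77 -2.65] 34.8667 0.03934876985508104
```

View pics/w5z.png

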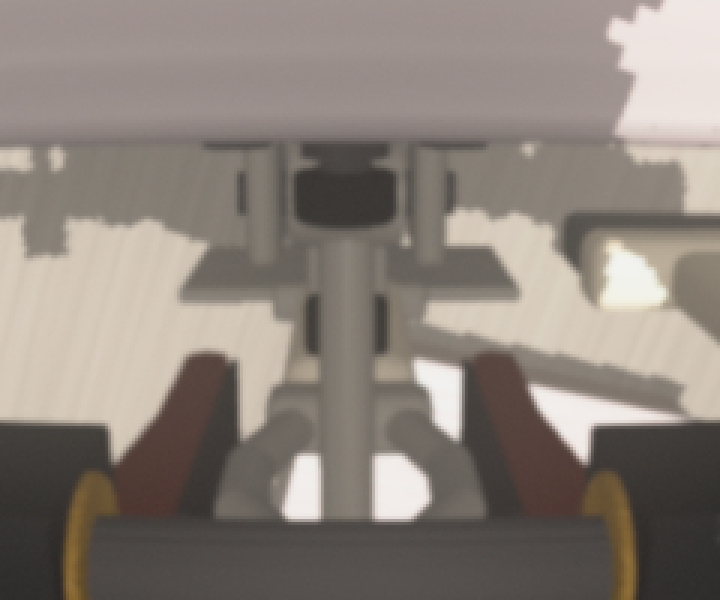

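The loop is held symmetrically: loop centre at x≈351 and peg at 346 in the crop, which is under 1 mm off. The load is about 2 N, the scraper's weight. I'll draw it off the peg and carry it to the spare hook.

Run:
```python
from h import *
R=rot(90);f0=np.load('f0.npy');z=.0085
base=F(2)
def chk(tag,lim=5):
    d=loc(F(1)-base);print(tag,d.round(1),end='; ')
    if np.linalg.norm(d)>lim: print('STOP',r.sense()['clock']);raise SystemExit
for o in(.068,.078,.088,.098,.125):
    go(pt(o,.0005,z),R,speed=.07);chk(o)
y=.1057;zs=z-.0012
go(pt(.128,y,zs),R,speed=.15);r.wait(.2)
s=snap('wrist','w6');print(r.sense()['clock'],r.sense()['opening'])
cv2.imwrite('pics/w6z.png',cv2.resize(s['frame'][120:320,160:400,::-1],None,fx=3,fy=3,interpolation=3))
```

```text
0.068 [ 1.  0. -0.]; 0.078 [ 0.4 -0.3  0.2]; 0.088 [ 0.9 -0.8  0.5]; 0.098 [-0.6 -0.6 -0.6]; 0.125 [ 0.4 -0.3  0.4]; 37.8 0.03899044459018509
```

View pics/w6z.png

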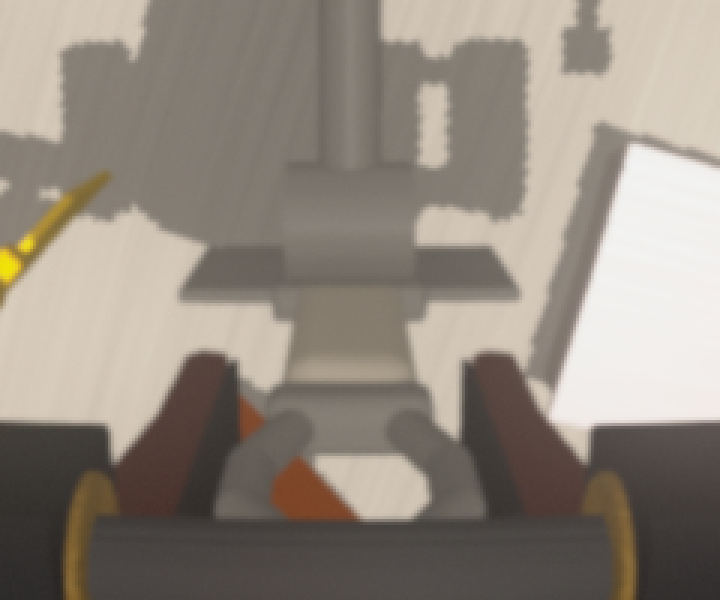

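The knob (285–415, centre 350) lines up with the loop centre at 350. I'll insert, lower and release.

Run:
```python
from h import *
R=rot(90);z=.0073;y=.1057
base=F(3)
def chk(tag,lim=5):
    d=loc(F(1)-base);print(tag,d.round(1),end='; ')
    if np.linalg.norm(d)>lim: print('STOP',r.sense()['clock']);raise SystemExit
for o in(.108,.096,.086,.076,.062):
    go(pt(o,y,z),R,speed=.07);chk(o)
go(pt(.062,y,z-.012),R,speed=.08);chk('down',3.5)
x,f,log=press(pt(.062,y,z-.012),-UP,R,.163,1.5,.014,step=.0012,touch=1.5,speed=.04)
print('\n',x,f,log,r.sense()['clock'])
if x<.0135:
    r.let_go();r.wait(.2);go(pt(.062,y,.055),R,speed=.15)
    for n in('side','wrist'): snap(n,n+'7')
    print(r.sense()['clock'])
    a=cv2.imread('pics/side7.png')[105:245,140:260];b=cv2.imread('pics/wrist7.png')[60:330,140:400]
    cv2.imwrite('pics/m7.png',np.hstack([cv2.resize(a,(400,467)),cv2.resize(b,(400,467))]))
```

```text
0.108 [-0.3 -0.1 -0.2]; 0.096 [ 0.1  1.  -0.2]; 0.086 [-0.7  0.6 -0. ]; 0.076 [-0.5  0.4  0.9]; 0.062 [-0.7  0.6  0.4]; down [-0.2 -0.1  1. ]; 
 0.0096 4.068632759380611 [(0.0, np.float64(0.1)), (1.2, np.float64(0.3)), (2.4, np.float64(-0.2)), (3.6, np.float64(0.1)), (4.8, np.float64(-0.3)), (6.0, np.float64(0.4)), (7.2, np.float64(0.8)), (8.4, np.float64(0.1)), (9.6, np.float64(3.2))] 42.3417
44.1333
```

View pics/m7.png

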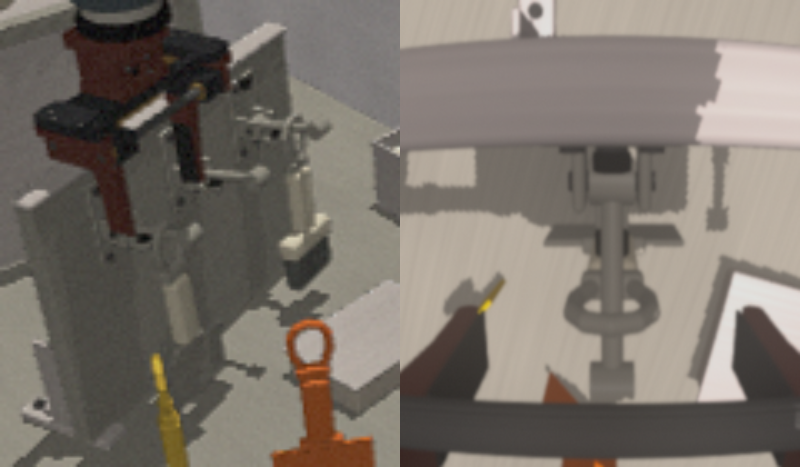

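The scraper hangs on the spare peg behind the knob: loop at (612,300) and knob at (612,380) in the right half, and the full peg is empty. Now I'll fold the old peg.

Run:
```python
from h import *
R=rot(90);D=.172;y=.0005
K=knob(1.4,y)
go(K+UP*.05,R,D,speed=.2);go(K,R,D,speed=.12);r.wait(.15)
f0=F(4);r.grab(28);r.wait(.1);print(r.sense()['opening'],loc(F(2)-f0).round(1),r.sense()['clock'])
q=1.4
while q>.27:
    q=max(q-.126,.26);go(knob(q,y),R,D,speed=.1);f=loc(F(1)-f0);print(round(q,2),f.round(1),end=';')
    if np.linalg.norm(f[[0,2]])>14: print('HIGH');raise SystemExit
print();ts=[]
while q>-.08:
    q-=.012;go(knob(q,y),R,D,speed=.03);f=loc(F(2)-f0);t=f[0]*np.cos(q)-f[2]*np.sin(q);ts.append(t);print(round(q,3),round(t,1),end=';')
    pl=np.median(ts[:6])
    if len(ts)>3 and t-pl>4.2 or t>9: break
r.wait(.25);f=loc(F(3)-f0);print('\nend',q,pl,f.round(2),r.sense()['clock'],r.sense()['opening'])
```

```text
0.01766272789514188 [ 1.2 -1.  -0.5] 46.825
1.27 [-1.2 -1.5 -1.3];1.15 [-2.1 -2.3 -0.1];1.02 [-1.2 -1.6 -1.2];0.9 [-1.  -2.4 -1.7];0.77 [-2.4 -2.7 -1.4];0.64 [ 0.5 -2.3 -0.6];0.52 [ 0.7 -3.2 -0.1];0.39 [ 2.  -1.8  2.4];0.27 [ 2.4 -1.6  4.4];
0.254 3.9;0.242 3.7;0.23 4.3;0.218 4.9;0.206 5.3;0.194 5.5;0.182 5.7;0.17 5.4;0.158 5.2;0.146 5.5;0.134 5.7;0.122 4.8;0.11 4.5;0.098 4.9;0.086 5.3;0.074 5.4;0.062 5.3;0.05 5.2;0.038 5.3;0.026 4.5;0.014 5.5;0.002 5.4;-0.01 4.0;-0.022 5.1;-0.034 5.0;-0.046 5.0;-0.058 5.3;-0.07 5.6;-0.082 5.2;
end -0.08199999999999985 4.584981895518645 [ 4.44 -0.19 10.67] 57.7417 0.016936383206104095
```

The pads slipped again under radial load, so I'll seat the peg by pressing the knob's front with closed fingers, under a strict clock guard.

Run:
```python
from h import *
R=rot(90);y=.0005;clk=lambda:r.sense()['clock']
r.let_go();p=np.array(r.sense()['tcp_pos']);r.servo_line((p+UP*.03).tolist(),speed=.25)
r.grab(5);go(pt(.065,y,.096),R,.182,speed=.25);go(pt(.065,y,.067),R,.182,speed=.2)
f0=F(2);print('start',clk(),loc(f0).round(1))
o=.052;go(pt(o,y,.067),R,.182,speed=.06);log=[]
while o>.024 and clk()<68.3:
    f=loc(F(1)-f0)[0];log.append((round(o,4),round(f,1)))
    if f>6: break
    o-=.0005 if f>3 else .0013
    go(pt(o,y,.067),R,.182,speed=.05)
f=loc(F(1)-f0);go(pt(.075,y,.069),R,.182,speed=.2)
print(log,f.round(1),clk())
ok=log[-1][1]>4
if ok: print(r.hand_in())
print(clk())
```

```text
start 61.2 [-0.  -0.5  0.1]
[(0.052, np.float64(-0.4)), (0.0507, np.float64(0.2)), (0.0494, np.float64(0.8)), (0.0481, np.float64(1.9)), (0.0468, np.float64(1.8)), (0.0455, np.float64(2.8)), (0.0442, np.float64(2.7)), (0.0429, np.float64(2.3)), (0.0416, np.float64(1.7)), (0.0403, np.float64(2.5)), (0.039, np.float64(1.7)), (0.0377, np.float64(1.8)), (0.0364, np.float64(5.5)), (0.0359, np.float64(6.5))] [7.7 0.8 1.5] 65.4083
the job is handed in; nothing more can be done
None
the job is handed in; nothing more can be done
```

The job is handed in at about 65 s on the clock, before any verdict came back: the spare peg was pressed onto its lower stop (about 6.6 N), the scraper hung on it behind the knob in the last picture, and the old peg was pressed onto its upper buffer (about 6.5–7.7 N) judged by force alone, because my picture views were used up.

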